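# Lift the sample carrier off the balance and hold it level

### The job

The balance has to be zeroed, so its pan must be free for a moment, but someone left a dropper bottle on the sample carrier, tight against the handle. First set the bottle down upright on the round cork mat and let go of it; then take the carrier by its handle, lift it straight up with its two jars and its dish still on it, and hold it level and still about 8 cm above the pan for at least three seconds. Finish still holding it there, without tipping anything over or pushing the tub, the stock jar or the carton about.

Things in the scene. Friction and masses are not known exactly. Their poses are not given: they have to be found in the camera images.
- balance: white bench balance, fixed to the bench, somewhere ahead of the robot, turned at random by up to 23 degrees; outline about 260 x 190 mm (x x y), main body 44 mm high. Origin on the bench under it; its x points away from its display, z up
- pan (a point): centre of the top face of the balance's square steel pan (170 x 170 mm), 60 mm above the bench; x and y along the pan's sides
- carrier: loose plywood carrier on the pan, 0.33 kg empty, 0.6 kg loaded: board 220 x 140 x 8 mm, rim 16 mm high (5 mm walls), a wooden handle bar along x over its middle on two posts. Origin: centre of its underside, z up. Jars stand near x = +-76 mm, y within 20 mm of 0 (either at either end); dish and bottle near x = 0, y = +-40 mm (either at either side)
- handle (a point): middle of the carrier's handle bar, 100 mm above the carrier's underside, axes as the carrier's; the bar is 104 mm long (x), 14 mm wide (y; grip across this), 16 mm high, with flat sides; posts 10 mm thick, 41 mm to each side along x, leave 72 mm between them to grip
- bottle: amber glass dropper bottle with a black cap, about 0.13 kg, 135 mm high: body 44 mm diameter up to 94 mm, shoulder, then the cap. At the start it stands on the carrier's board beside the handle, higher than the bar, leaving only 11 mm beside the bar, too little for a finger. Origin: centre of its underside, z up along its axis
- cap (a point): middle of the bottle's cap on its axis, 121 mm above its underside; the cap is 28 mm diameter and 28 mm high (107 to 135 mm above the underside)
- mat: round cork mat fixed to the bench, 110 mm diameter, 4 mm thick, to the left or the right of the balance. Origin: centre of its underside
- jar_large: amber sample jar with white cap, 48 mm diameter, 58 mm high, about 0.14 kg, standing loose on one end of the carrier. Origin: centre of its underside
- jar_small: amber sample jar with white cap, 36 mm diameter, 46 mm high, about 0.08 kg, standing loose on the other end of the carrier. Origin: centre of its underside
- dish: low closed glass dish, 48 mm diameter, 16 mm high, standing loose on the carrier across the handle from the bottle; too low to be in the way of the fingers. Origin: centre of its underside
- tub: bystander: brown tub with a black lid, 100 mm diameter, 78 mm high, on the side of the balance away from the cork mat. Origin: centre of its underside
- stock_jar: bystander: amber jar with a blue cap, 60 mm diameter, 85 mm high, on the bench beyond the balance to the right. Origin: centre of its underside
- carton: bystander: plain cardboard carton 50 x 70 x 90 mm (x, y, z), on the bench beyond the balance to the left. Origin: centre of its underside
Mind the look-alikes: they are no part of the job. What is shaped like the bottle but blue is not meant. Of the things shaped like the mat, the cork one is meant.

How it is judged:
On the way, in this order (a step that is already met when the one before it is completed fails the run):
1. the dropper bottle stands upright on the cork mat, let go, while the carrier still stands on the balance (horizontal distance between bottle and mat below 0.045 m and height (world z) of bottle below 0.01 m and angle between bottle's own z axis and vertical below 0.1 rad and contact force between bottle and the fingers below 0.1 N and contact force between carrier and balance above 1 N), for 0.3 s.
2. the loaded carrier is held level and still above the pan for some seconds (z of carrier in the frame of pan between 0.045 and 0.15 m and horizontal distance between carrier and pan below 0.06 m and angle between each of carrier, bottle's own z axis and vertical below 0.1 rad and linear speed of carrier below 0.03 m/s and angular speed of carrier below 0.15 rad/s and contact force between carrier and the fingers above 2 N and contact force between carrier and balance below 0.05 N and z of jar_large in the frame of carrier between 0 and 0.014 m and angle between the z axis of each of jar_large, jar_small, dish and the z axis of carrier, either way round below 0.15 rad and horizontal distance between each of jar_large, jar_small, dish and carrier below 0.11 m and z of jar_small in the frame of carrier between 0 and 0.014 m and z of dish in the frame of carrier between 0 and 0.014 m and horizontal distance between bottle and mat below 0.045 m and height (world z) of bottle below 0.01 m and contact force between bottle and the fingers below 0.1 N), for 2 s.
At the end, for the whole second after the job is handed in: Only the fingers carry the carrier: 45-150 mm above the pan, within 60 mm of its centre, level to 0.10 rad, still (0.03 m/s, 0.15 rad/s), jars and dish standing on it, balance untouched by it; the bottle stands upright and released on the mat, within 45 mm of its centre (all of step 2); the arm keeps its last pose, push and grip.
It fails at once if the carrier is tipped by more than 20 degrees (angle between carrier's own z axis and vertical above 0.35 rad).
It fails at once if the bottle, a jar or the dish is tipped over (angle between any of bottle, jar_large, jar_small, dish's own z axis and vertical above 0.7 rad).
It fails at once if the bottle is dropped or thrown from above the mat (distance of bottle from where it was at the start of the episode above 0.1 m and height (world z) of bottle above 0.03 m and contact force between bottle and the fingers below 0.02 N).
It fails at once if the tub, the stock jar or the carton is pushed more than 3 cm or tipped over (distance of any of tub, stock_jar, carton from where it was at the start of the episode above 0.03 m or angle between any of tub, stock_jar, carton's own z axis and vertical above 0.5 rad).
It also fails if it takes over 61 s, if anything falls off the work surface, if the arm or the gripper's body presses on something with over 40 N, if the wrist force passes 120 N, or if a joint passes its speed limit or range.

### The arm

A 6-joint arm with a two-finger parallel gripper is mounted at the origin on the work surface. World frame = base frame: x ahead of the robot, y to its left, z up, the work surface at z = 0. Lengths are in m, angles in rad, forces in N, time in s.
With the tool pointing down it reaches from about 0.35 to 0.775 m from the base axis. Payload 7.3 kg.
Tool frame: the origin (TCP) lies midway between the tips of the shut fingers; the grasp point (between the pads) lies 19 mm behind it; z points along the fingers, y is the line along which they close (so a half turn about z gives the same grasp; the last joint's range is limited). The gripper opens to 92 mm and grips with 3 to 60 N. Pads are 19 mm wide; open, the fingers measure 130 mm over their backs; the gripper's body (75 mm by 190 mm) begins 47 mm behind the grasp point.
Start: joints at [1.201, 0.342, 1.524, -0, 1.275, -0.146], TCP at [0.116, 0.512, 0.227] pointing down, gripper open.
Joint ranges: [-2.53, 2.53], [-0.77, 2.02], [0.04, 2.7], [-1, 4.14], [0.28, 2.66], [-3.11, 3.11]. Speed limits (rad/s): [2.57, 2.57, 3.14, 3.14, 3.14, 3.14].

### API

Orientations are given as [roll, pitch, yaw] about the fixed x, y, z axes, in that order (R = Rz(yaw) Ry(pitch) Rx(roll)).
In Python, from cell import monitor, vision, workorder gives the robot as it stands.
- The arm moves only by the tool move_arm, never from a script. Its argument "rows" is a list of rows, each a list of 5 numbers: the shift along the world's x, y, z in mm, then the turn about the world's z in rad, then the closure, from -1 (fully open) to 1 (shut). A call has 1 to 12 rows; each row shifts and turns the commanded pose from where the row before left it; what a row does not reach is not made up. A row lasts 1/10 s, in which the tool goes at most 50 mm and 8.59 degrees, less where a joint would pass 70% of its speed; a pose out of reach is approached as far as the arm can. A call is refused whole if a number of a shift passes 50 or a number of a turn 0.15, either way. A call with a gripper value outside its range is refused whole. The fingers move at their own pace and stop on an object; "newtons" is the grip in N (left out, the last holds). Time passes only in rows, so rows that do not move let the fingers close. It gives the time, the measured TCP pose, the force, the opening and the grip force at its end, in the units of the state.
- monitor.observe(): the state, without advancing time (a new reading comes with each control period).
- vision.read_camera(name): name is "scene" or "side" or "wrist"; returns the picture (480x640x3 uint8, red, green, blue); there is no depth.
- vision.get_calibration(name): a dict with "K" (3x3 intrinsics, pixels), "T" (4x4, takes a point from camera to world coordinates); the wrist camera has in their place "mount" (4x4, takes a point from camera to tool coordinates, whose origin is the TCP and whose axes are the flange's). Camera axes: x right, y up, looking along -z (the intrinsics and any distortion apply to the point x, -y, -z); pixel columns grow to the right and rows downward; lengths in m; the calibration is good to about 2 mm. A picture is of the moment at which its call begins: read the wrist's pose just before it. get_calibration takes no time and is no camera call.
- workorder.hand_in(): hands the job in; it is judged then, once.
The state is a dict: "time": time; "qpos": joint angles; "qvel": joint speeds; "joint_efforts": joint torques, N m; "tool_pos": TCP position; "tool_rot": TCP orientation; "contact_force": force on the tool from outside, world axes, zero at the start; "torque": the same for the moment, N m; "opening": finger opening in m; "grip_force": force on a finger pad.
Only numpy, scipy, OpenCV 4.12 (cv2) and the standard library are available. Lean on these libraries where they do the work, as an engineer would, in place of code of your own. Each camera call takes 0.05 s, during which the arm holds its last target. There are 200 camera calls.

## Working session

There is one attempt and no reset: what is moved stays moved. The work goes in short steps, Python scripts to look and compute and a tool call to move; the robot and the scene stay as the last step left them, time stands still between calls to the robot, and variables do not carry over. Pictures are saved under pics/ and viewed, at most 10 in all, crops included, and the job is handed in when it is done.

Besides the shell and the picture viewer there is one more tool, called by a JSON object that holds its "name" and its "arguments", one argument or row to a line. move_arm: Moves the arm, as the interface text tells. Its arguments: {"type":"object","properties":{"rows":{"type":"array","items":{"type":"array","items":{"type":"number"}}},"newtons":{"type":"number"}},"required":["rows"]}

```bash
mkdir -p pics
cat > h.py <<'E'
import numpy as np, cv2
from cell import monitor, vision, workorder
from scipy.spatial.transform import Rotation as R
def grab(n,f):
    s=monitor.observe(); im=vision.read_camera(n); cv2.imwrite(f,im[:,:,::-1]); return s,im
def cam(n,s=None):
    c=vision.get_calibration(n); K=np.array(c["K"])
    if n!="wrist": return K,np.array(c["T"])
    T=np.eye(4);T[:3,:3]=R.from_euler('xyz',s["tool_rot"]).as_matrix();T[:3,3]=s["tool_pos"]
    return K,T@np.array(c["mount"])
def ray(KT,uv):
    K,T=KT; d=np.linalg.inv(K)@[uv[0],uv[1],1]; return T[:3,3],T[:3,:3]@(d*[1,-1,-1])
def atz(KT,uv,z):
    o,d=ray(KT,uv); return o+d*(z-o[2])/d[2]
def proj(KT,p):
    K,T=KT; q=T[:3,:3].T@(np.array(p)-T[:3,3]); q=K@(q*[1,-1,-1]); return q[:2]/q[2]
E
python3 - <<'E'
from h import *
for n in("scene","side"):
    s,_=grab(n,f"pics/{n}0.png"); K,T=cam(n); print(n,K.round(1).tolist(),T.round(3).tolist(),[k for k in vision.get_calibration(n)])
print(s)
E
```

```text
scene [[585.6, 0.0, 314.0], [0.0, 585.6, 239.4], [0.0, 0.0, 1.0]] [[0.837, -0.402, 0.372, 0.958], [0.547, 0.594, -0.589, -0.602], [0.016, 0.697, 0.717, 0.87], [0.0, 0.0, 0.0, 1.0]] ['K', 'T']
side [[533.9, 0.0, 325.0], [0.0, 533.9, 244.1], [0.0, 0.0, 1.0]] [[0.833, 0.296, -0.468, 0.094], [-0.554, 0.448, -0.702, -0.728], [0.002, 0.844, 0.537, 0.706], [0.0, 0.0, 0.0, 1.0]] ['K', 'T']
{'time': 0.05, 'qpos': array([ 1.20101062e+00,  3.42693869e-01,  1.52499579e+00, -2.95654727e-05,
        1.27538370e+00, -1.45990737e-01]), 'qvel': array([ 4.72267990e-04, -1.18023424e-03, -4.26208759e-04,  4.46506212e-05,
        2.45342412e-04, -8.41909361e-04]), 'joint_efforts': array([ 2.32555947e-03, -4.32428062e+01, -2.44996279e+01,  7.20473193e-02,
        5.22836368e-02, -7.44411159e-05]), 'tool_pos': array([0.11635244, 0.51154007, 0.22606734]), 'tool_rot': array([-3.14012359e+00, -1.87430543e-04,  2.91780617e+00]), 'contact_force': array([-0.53679119, -0.08012417, -0.05779443]), 'torque': array([-0.04215075, -0.04847065, -0.00365555]), 'grip_force': 0.0, 'opening': 0.09182552283042959}
```

View pics/scene0.png

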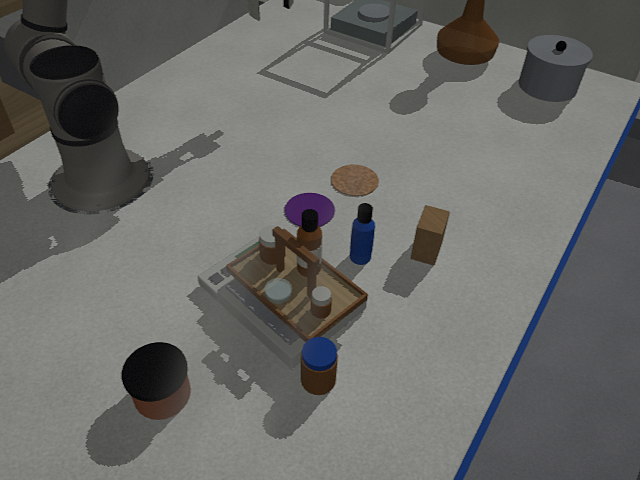

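View pics/side0.png

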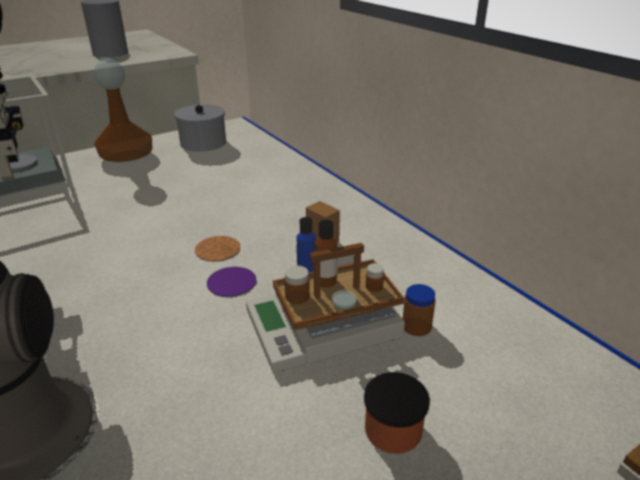

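Scene view: the amber bottle's cap is at (310,218). The blue look-alike is at (362,213), the cork mat at (355,180) and the purple disc at (309,210). In the side view the amber cap is at (326,229), the blue cap at (306,225), the cork mat at (218,248) and the purple disc at (231,281). I choose the amber bottle and the cork mat, and will check both in one close crop.

Run:
```python
from h import *
a=cv2.imread("pics/scene0.png")[150:350,190:390]; b=cv2.imread("pics/side0.png")[205:365,240:440]
a=cv2.resize(a,(400*1,400),interpolation=cv2.INTER_CUBIC) if 0 else cv2.resize(a,(600,600),interpolation=cv2.INTER_CUBIC)[:, :]
a=cv2.resize(cv2.imread("pics/scene0.png")[150:350,195:385],None,fx=3,fy=3,interpolation=cv2.INTER_CUBIC)
cv2.imwrite("pics/c1.png",np.clip(a*1.4,0,255).astype(np.uint8))
b=cv2.resize(b,None,fx=3.75,fy=3.75,interpolation=cv2.INTER_CUBIC)
cv2.imwrite("pics/c2.png",np.clip(b*1.3,0,255).astype(np.uint8))
S=cam("scene");D=cam("side")
print("mat",atz(S,(355,180),.004),atz(D,(218,248),.004))
```

```text
mat [0.48328605 0.32118492 0.004     ] [0.47970072 0.3177275  0.004     ]
```

View pics/c1.png

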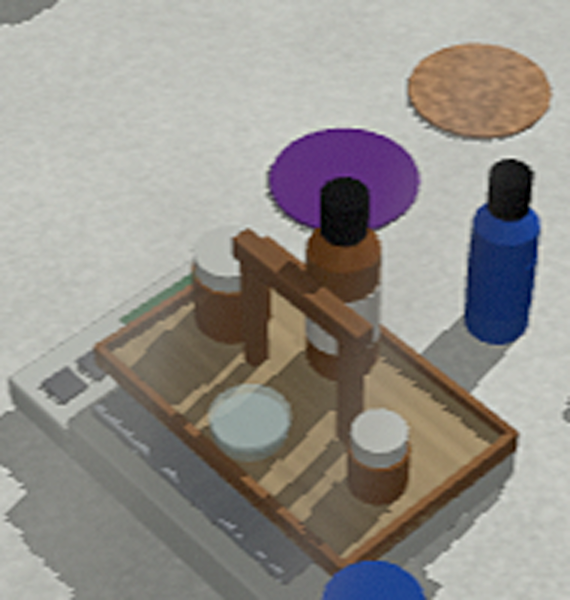

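View pics/c2.png

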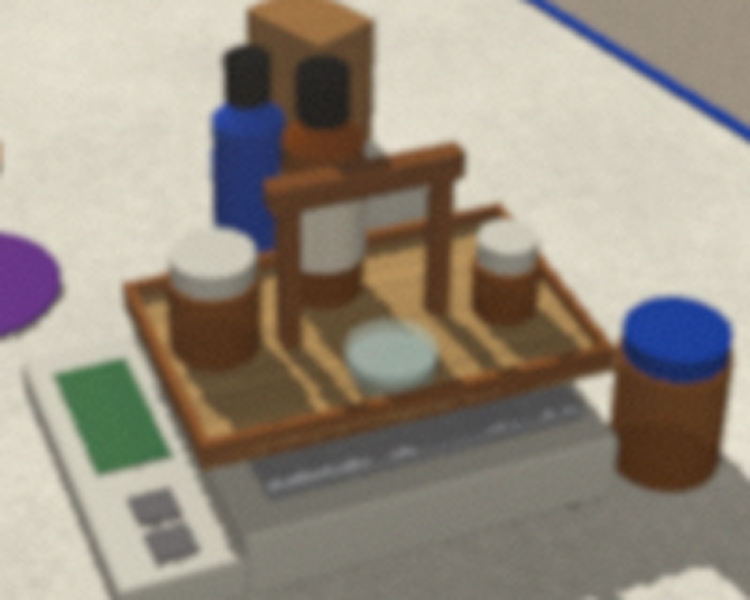

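The close crops confirm the amber bottle behind the bar, with its cap at scene (310,220.5) and side (326,229.5). The rim corners and bar ends can be read in both views.

Run:
```python
from h import *
S=cam("scene");D=cam("side")
s=lambda u,v:(195+u/3,150+v/3)
d=lambda u,v:(240+u/3.75,205+v/3.75)
def tri(ps):
    A=np.zeros((3,3));b=np.zeros(3)
    for o,v in ps:
        v=v/np.linalg.norm(v);P=np.eye(3)-np.outer(v,v);A+=P;b+=P@o
    return np.linalg.solve(A,b).round(4)
print("cap",atz(S,s(345,212),.189),atz(D,d(323,92),.189),tri([ray(S,s(345,212)),ray(D,d(323,92))]))
for n,a,b in(("bl",(245,244),(278,190)),("br",(358,330),(452,158)),("RIMright",(517,437),(502,207)),("RIMbot",(343,567),(612,350)),("RIMleft",(97,347),(205,448))):
    print(n,tri([ray(S,s(*a)),ray(D,d(*b))]),atz(S,s(*a),.163 if n[0]=='b' else .076).round(4),atz(D,d(*b),.163 if n[0]=='b' else .076).round(4))
print("rim top",atz(D,d(127,288),.076))
for n,p in(("blue",(362,213)),): print(atz(S,p,.125))
```

```text
cap [ 0.57563239 -0.0094562   0.189     ] [ 0.57413463 -0.01087384  0.189     ] [ 0.5752 -0.0089  0.188 ]
bl [ 0.5283 -0.0403  0.1629] [ 0.5284 -0.0405  0.163 ] [ 0.5283 -0.0401  0.163 ]
br [ 0.6179 -0.0607  0.1621] [ 0.6176 -0.0597  0.163 ] [ 0.6165 -0.0639  0.163 ]
RIMright [ 0.6965 -0.0093  0.0727] [ 0.6974 -0.0114  0.076 ] [ 0.6932 -0.0135  0.076 ]
RIMbot [ 0.6629 -0.1418  0.0733] [ 0.6634 -0.1422  0.076 ] [ 0.6601 -0.1457  0.076 ]
RIMleft [ 0.452  -0.092   0.0733] [ 0.453  -0.0924  0.076 ] [ 0.4503 -0.0962  0.076 ]
rim top [0.48133671 0.03567193 0.076     ]
[0.60843244 0.11751972 0.125     ]
```

Two-view triangulation checks out: cap at (0.575,-0.009,0.188) where 0.189 is expected, handle centre at (0.573,-0.051), carrier yaw about -0.235 rad, mat at (0.482,0.319). I'll close the fingers along the carrier's x so they stay clear of the bar, starting with the approach.

{"name": "move_arm", "arguments": {
  "rows": [
    [20, -30, 10, -0.14, -1],
    [30, -35, 10, -0.14, -1],
    [30, -35, 0, -0.14, -1],
    [30, -35, 0, -0.14, -1],
    [30, -35, 0, -0.14, -1],
    [30, -35, 0, -0.14, -1],
    [30, -35, 0, -0.14, -1],
    [30, -35, 0, -0.14, -1],
    [30, -35, 0, -0.14, -1],
    [30, -35, 0, -0.14, -1],
    [30, -35, 0, -0.14, -1],
    [30, -35, 0, -0.04, -1]
  ]
}}

```text
time: 1.3
tool_pos: [0.4673, 0.0952, 0.2465]
tool_rot: [-3.141, -0.0, 1.333]
contact_force: [0.2, 0.3, 0.6]
opening: 0.0921
grip_force: 0.0
```

{"name": "move_arm", "arguments": {
  "rows": [
    [30, -25, 15, 0, -1],
    [30, -25, 0, 0, -1],
    [25, -25, 0, 0, -1],
    [20, -25, 0, 0, -1],
    [0, 0, 0, 0, -1],
    [0, 0, 0, 0, -1]
  ]
}}

```text
time: 1.9
tool_pos: [0.5712, -0.0034, 0.2608]
tool_rot: [-3.14, -0.0, 1.337]
contact_force: [0.0, 1.0, 0.0]
opening: 0.0918
grip_force: 0.0
```

Run:
```python
from h import *
s,im=grab("wrist","pics/w1.png"); W=cam("wrist",s); print(s["tool_pos"],s["tool_rot"],W[1].round(3).tolist())
print("cap proj",proj(W,(.575,-.0092,.203)),"blue",proj(W,(.608,.1175,.125)),"bar",proj(W,(.573,-.051,.168)))
```

```text
[ 0.5712023  -0.00338554  0.26082669] [-3.13964336e+00 -9.17559576e-05  1.33652649e+00] [[0.973, 0.224, 0.058, 0.587], [-0.232, 0.943, 0.239, 0.061], [-0.001, -0.246, 0.969, 0.419], [0.0, 0.0, 0.0, 1.0]]
cap proj [330.07961966 264.94171357] blue [332.7694411   64.04282642] bar [339.34900509 302.94430568]
```

View pics/w1.png

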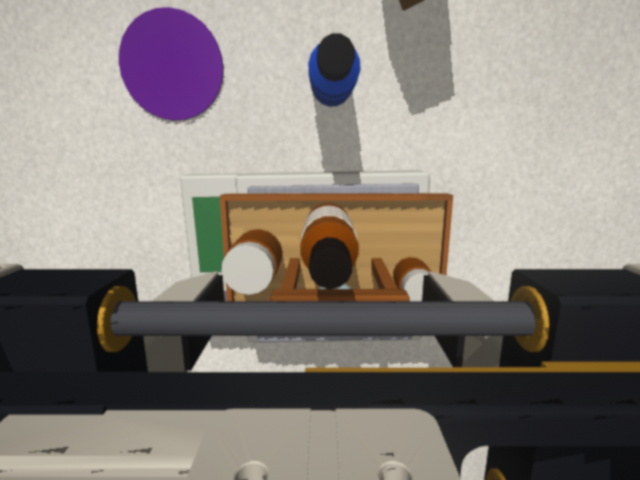

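The wrist view shows the amber cap top at (330,265), exactly where it projects, and the carrier is square to the view. I'm descending onto the cap.

{"name": "move_arm", "arguments": {
  "rows": [
    [4, -6, -25, 0, -1],
    [0, 0, -30, 0, -1],
    [0, 0, -25, 0, -1],
    [0, 0, -11, 0, -1],
    [0, 0, 0, 0, -1],
    [0, 0, 0, 0, 1],
    [0, 0, 0, 0, 1],
    [0, 0, 0, 0, 1],
    [0, 0, 0, 0, 1],
    [0, 0, 0, 0, 1],
    [0, 0, 0, 0, 1],
    [0, 0, 0, 0, 1]
  ],
  "newtons": 20
}}

```text
time: 3.15
tool_pos: [0.5755, -0.0091, 0.1708]
tool_rot: [3.142, 0.0, 1.338]
contact_force: [-0.3, 0.1, 1.0]
opening: 0.0403
grip_force: 0.0
```

{"name": "move_arm", "arguments": {
  "rows": [
    [0, 0, 0, 0, 1],
    [0, 0, 0, 0, 1],
    [0, 0, 0, 0, 1],
    [0, 0, 0, 0, 1],
    [0, 0, 0, 0, 1],
    [0, 0, 0, 0, 1]
  ]
}}

```text
time: 3.75
tool_pos: [0.5754, -0.009, 0.1707]
tool_rot: [-3.142, 0.0, 1.338]
contact_force: [-0.6, 1.3, -0.5]
opening: 0.0275
grip_force: 20.0
```

{"name": "move_arm", "arguments": {
  "rows": [
    [0, 0, 5, 0, 1],
    [0, 0, 10, 0, 1],
    [0, 0, 15, 0, 1],
    [0, 0, 20, 0, 1],
    [0, 0, 20, 0, 1],
    [0, 0, 20, 0, 1],
    [0, 0, 10, 0, 1],
    [0, 0, 0, 0, 1]
  ]
}}

```text
time: 4.55
tool_pos: [0.5762, -0.0091, 0.2727]
tool_rot: [3.138, -0.0, 1.338]
contact_force: [0.5, -0.1, -1.1]
opening: 0.0279
grip_force: 20.0
```

{"name": "move_arm", "arguments": {
  "rows": [
    [-4, 15, 0, 0, 1],
    [-8, 28, 0, 0, 1],
    [-10, 35, 0, 0, 1],
    [-10, 35, 0, 0, 1],
    [-10, 35, 0, 0, 1],
    [-10, 35, 0, 0, 1],
    [-10, 35, 0, 0, 1],
    [-10, 35, 0, 0, 1],
    [-10, 35, 0, 0, 1],
    [-8, 25, 0, 0, 1],
    [-4, 15, 0, 0, 1],
    [0, 0, 0, 0, 1]
  ]
}}

```text
time: 5.75
tool_pos: [0.4801, 0.3207, 0.2697]
tool_rot: [-3.14, 0.001, 1.341]
contact_force: [0.6, -0.6, -0.6]
opening: 0.0276
grip_force: 20.0
```

{"name": "move_arm", "arguments": {
  "rows": [
    [0, 0, -15, 0, 1],
    [0, 0, -25, 0, 1],
    [0, 0, -30, 0, 1],
    [0, 0, -30, 0, 1],
    [0, 0, -25, 0, 1],
    [0, 0, -15, 0, 1],
    [0, 0, -8, 0, 1],
    [0, 0, 0, 0, 1],
    [0, 0, 0, 0, 1]
  ]
}}

```text
time: 6.65
tool_pos: [0.4821, 0.3187, 0.1234]
tool_rot: [3.141, -0.001, 1.337]
contact_force: [-0.1, -0.0, -1.2]
opening: 0.0274
grip_force: 20.0
```

Run:
```python
from h import *
a,im=grab("scene","pics/s2.png"); b,jm=grab("side","pics/d2.png")
c=np.hstack([cv2.resize(i[y:y+150,x:x+100,::-1],None,fx=4,fy=4,interpolation=cv2.INTER_CUBIC) for i,x,y in((im,305,70),(jm,165,130))])
cv2.imwrite("pics/c3.png",c); print(b["tool_pos"],b["contact_force"])
```

```text
[0.48223165 0.31886349 0.12375762] [-0.26371863 -0.30096761 -1.47220468]
```

View pics/c3.png

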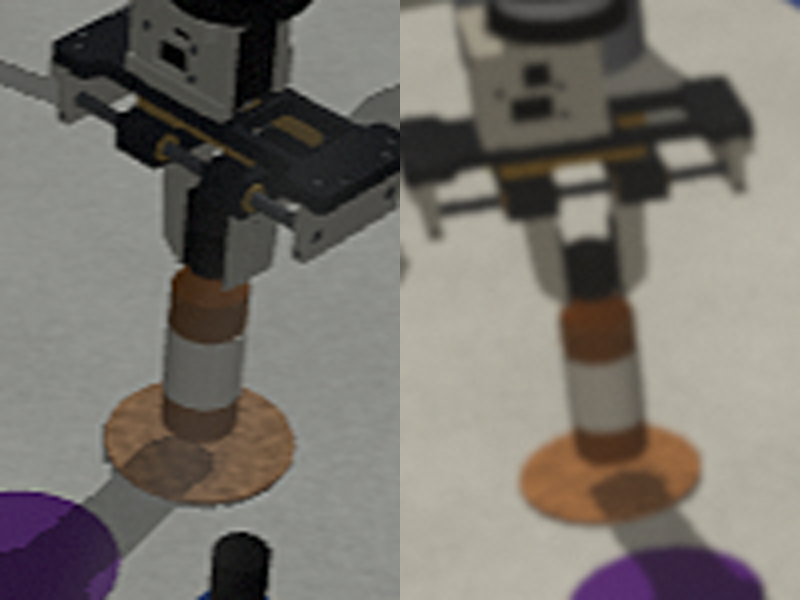

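The crop shows the bottle upright in the grip about 16 mm above the cork mat, close to its centre in both views. I'll lower it gently until it touches.

{"name": "move_arm", "arguments": {
  "rows": [
    [0, 0, -6, 0, 1],
    [0, 0, -4, 0, 1],
    [0, 0, -3, 0, 1],
    [0, 0, -2, 0, 1],
    [0, 0, -1, 0, 1],
    [0, 0, 0, 0, 1],
    [0, 0, 0, 0, 1]
  ]
}}

```text
time: 7.45
tool_pos: [0.4816, 0.319, 0.1068]
tool_rot: [3.141, -0.0, 1.338]
contact_force: [-0.4, 0.7, -1.2]
opening: 0.0274
grip_force: 20.0
```

{"name": "move_arm", "arguments": {
  "rows": [
    [0, 0, -1, 0, 1],
    [0, 0, -1, 0, 1],
    [0, 0, 0, 0, 1]
  ]
}}

```text
time: 7.75
tool_pos: [0.4819, 0.3194, 0.1066]
tool_rot: [3.14, -0.002, 1.338]
contact_force: [-2.9, -0.4, 10.0]
opening: 0.0277
grip_force: 20.0
```

Contact is clear, so I release slowly.

{"name": "move_arm", "arguments": {
  "rows": [
    [0, 0, 1, 0, 1],
    [0, 0, 0, 0, 0.2],
    [0, 0, 0, 0, 0.0],
    [0, 0, 0, 0, -0.3],
    [0, 0, 0, 0, -1],
    [0, 0, 0, 0, -1],
    [0, 0, 0, 0, -1],
    [0, 0, 0, 0, -1],
    [0, 0, 0, 0, -1],
    [0, 0, 0, 0, -1],
    [0, 0, 0, 0, -1],
    [0, 0, 0, 0, -1]
  ]
}}

```text
time: 8.95
tool_pos: [0.4815, 0.3189, 0.1058]
tool_rot: [3.141, -0.0, 1.338]
contact_force: [-1.0, -0.5, -0.8]
opening: 0.0916
grip_force: 0.0
```

{"name": "move_arm", "arguments": {
  "rows": [
    [0, 0, 5, 0, -1],
    [0, 0, 15, 0, -1],
    [0, 0, 25, 0, -1],
    [0, 0, 30, 0, -1],
    [0, 0, 30, 0, -1],
    [0, 0, 30, 0, -1],
    [0, 0, 20, 0, -1],
    [0, 0, 0, 0, -1]
  ]
}}

```text
time: 9.75
tool_pos: [0.4827, 0.3196, 0.2645]
tool_rot: [3.136, -0.004, 1.338]
contact_force: [0.3, 0.4, -0.1]
opening: 0.0919
grip_force: 0.0
```

Run:
```python
from h import *
a,im=grab("scene","pics/s3.png"); b,jm=grab("side","pics/d3.png")
A=cv2.resize(im[120:340,195:385,::-1],(518,600),interpolation=cv2.INTER_CUBIC)
B=cv2.resize(jm[180:300,195:290-3,::-1],None,fx=3,fy=3,interpolation=cv2.INTER_CUBIC)
c=np.zeros((600,518+B.shape[1],3),np.uint8);c[:,:518]=A;c[:B.shape[0],518:]=B
cv2.imwrite("pics/c4.png",np.clip(c*1.3,0,255).astype(np.uint8)); print(b["tool_pos"],c.shape)
```

```text
[0.48195196 0.31918748 0.26220526] (600, 794, 3)
```

View pics/c4.png

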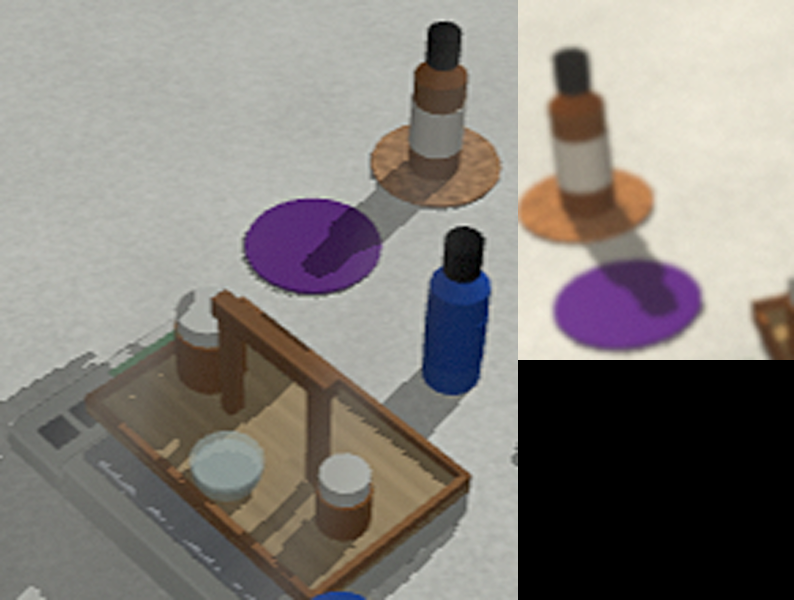

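The bottle stands upright on the cork mat, released, and the carrier is undisturbed. I now go to the handle, gripping about 8 mm toward the large jar because the load is heavier there.

{"name": "move_arm", "arguments": {
  "rows": [
    [5, -20, 0, -0.143, -1],
    [7, -32, 0, -0.143, -1],
    [8, -35, 0, -0.143, -1],
    [8, -35, 0, -0.143, -1],
    [8, -35, 0, -0.143, -1],
    [8, -35, 0, -0.143, -1],
    [8, -35, 0, -0.143, -1],
    [8, -35, 0, -0.143, -1],
    [8, -35, 0, -0.143, -1],
    [8, -35, 0, -0.143, -1],
    [7, -31, 0, -0.143, -1],
    [0, -5, 0, 0, -1]
  ]
}}

```text
time: 11.05
tool_pos: [0.5643, -0.0523, 0.2586]
tool_rot: [3.14, 0.003, -0.242]
contact_force: [-0.0, 0.0, 0.6]
opening: 0.0918
grip_force: 0.0
```

{"name": "move_arm", "arguments": {
  "rows": [
    [0, 0, 0, 0, -1],
    [0, 0, 0, 0, -1]
  ]
}}

```text
time: 11.25
tool_pos: [0.564, -0.0481, 0.2599]
tool_rot: [-3.141, 0.002, -0.233]
contact_force: [0.3, -0.2, 0.0]
opening: 0.0917
grip_force: 0.0
```

Run:
```python
from h import *
s,im=grab("wrist","pics/w2.png"); W=cam("wrist",s); print(s["tool_pos"],s["tool_rot"])
u=np.array([np.cos(.235),-np.sin(.235),0])
for t in(-.052,0,.052): print("bar",proj(W,np.array([.573,-.051,.168])+t*u))
```

```text
[ 0.5639808  -0.04812428  0.25989559] [-3.14121087e+00  1.89128335e-03 -2.33274693e-01]
bar [323.87534692 299.40724049]
bar [324.10437376 230.7645287 ]
bar [324.35754798 154.88449335]
```

View pics/w2.png

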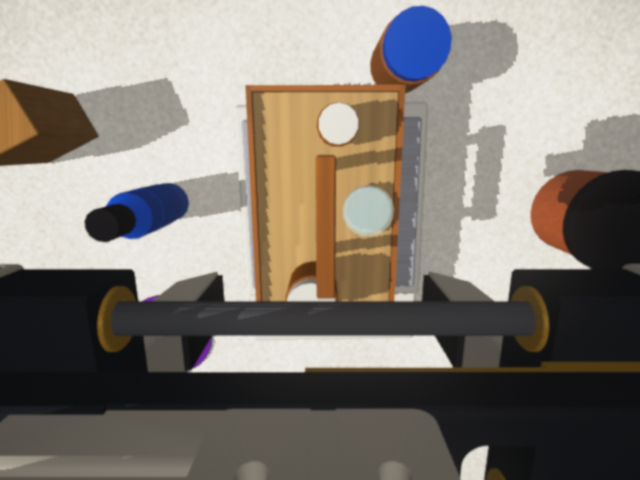

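The wrist view has the bar at columns 317–336 and rows 155–298, within 2 px of where it projects. I'm shifting 2 mm and descending.

{"name": "move_arm", "arguments": {
  "rows": [
    [0, -2, -25, 0, -1],
    [0, 0, -35, 0, -1],
    [0, 0, -30, 0, -1],
    [0, 0, -19, 0, -1],
    [0, 0, -10, 0, -1],
    [0, 0, 0, 0, -1],
    [0, 0, 0, 0, 1],
    [0, 0, 0, 0, 1],
    [0, 0, 0, 0, 1],
    [0, 0, 0, 0, 1],
    [0, 0, 0, 0, 1],
    [0, 0, 0, 0, 1]
  ],
  "newtons": 40
}}

```text
time: 12.5
tool_pos: [0.5645, -0.0511, 0.1419]
tool_rot: [3.142, -0.0, -0.235]
contact_force: [-0.8, 0.6, 0.4]
opening: 0.0488
grip_force: 0.0
```

{"name": "move_arm", "arguments": {
  "rows": [
    [0, 0, 0, 0, 1],
    [0, 0, 0, 0, 1],
    [0, 0, 0, 0, 1],
    [0, 0, 0, 0, 1],
    [0, 0, 0, 0, 1],
    [0, 0, 0, 0, 1],
    [0, 0, 0, 0, 1],
    [0, 0, 0, 0, 1],
    [0, 0, 0, 0, 1],
    [0, 0, 0, 0, 1]
  ]
}}

```text
time: 13.5
tool_pos: [0.5645, -0.0509, 0.1417]
tool_rot: [-3.141, 0.0, -0.235]
contact_force: [0.7, 3.2, -1.5]
opening: 0.0137
grip_force: 40.0
```

{"name": "move_arm", "arguments": {
  "rows": [
    [0, 0, 1, 0, 1],
    [0, 0, 2, 0, 1],
    [0, 0, 4, 0, 1],
    [0, 0, 6, 0, 1],
    [0, 0, 7, 0, 1],
    [0, 0, 8, 0, 1]
  ],
  "newtons": 55
}}

```text
time: 14.1
tool_pos: [0.5645, -0.0511, 0.1704]
tool_rot: [3.141, 0.0, -0.235]
contact_force: [-0.6, -0.1, -4.9]
opening: 0.0138
grip_force: 55.0
```

{"name": "move_arm", "arguments": {
  "rows": [
    [0, 0, 8, 0, 1],
    [0, 0, 8, 0, 1],
    [0, 0, 8, 0, 1],
    [0, 0, 8, 0, 1],
    [0, 0, 8, 0, 1],
    [0, 0, 6, 0, 1],
    [0, 0, 4, 0, 1],
    [0, 0, 2, 0, 1],
    [0, 0, 1, 0, 1],
    [0, 0, 0, 0, 1],
    [0, 0, 0, 0, 1],
    [0, 0, 0, 0, 1]
  ]
}}

```text
time: 15.3
tool_pos: [0.5644, -0.051, 0.2224]
tool_rot: [3.141, 0.001, -0.235]
contact_force: [0.4, -1.3, -6.3]
opening: 0.0134
grip_force: 55.0
```

Run:
```python
from h import *
a,im=grab("scene","pics/s4.png"); b,jm=grab("side","pics/d4.png")
A=cv2.resize(im[150:350,195:385,::-1],(400,421),interpolation=cv2.INTER_CUBIC)
B=cv2.resize(jm[140:350,230:430,::-1],(400,420),interpolation=cv2.INTER_CUBIC)
cv2.imwrite("pics/c5.png",np.clip(np.hstack([A[:420],B])*1.3,0,255).astype(np.uint8)); print(b["tool_pos"],b["contact_force"],b["torque"],b["grip_force"])
```

```text
[ 0.56441795 -0.0510525   0.22252386] [ 0.35629065  0.7969325  -6.20322264] [-0.01908292  0.12755005  0.03285276] 54.997166991233826
```

View pics/c5.png

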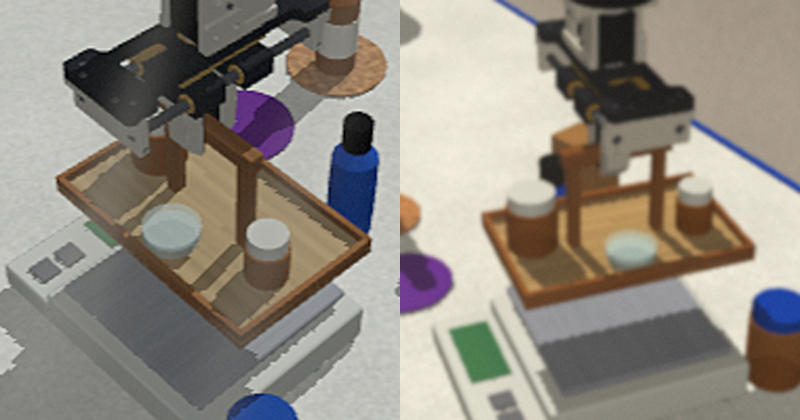

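The carrier hangs level 81 mm up, both jars and the dish are standing, and the bottle is on the cork mat. I'm holding.

{"name": "move_arm", "arguments": {
  "rows": [
    [0, 0, 0, 0, 1],
    [0, 0, 0, 0, 1],
    [0, 0, 0, 0, 1],
    [0, 0, 0, 0, 1],
    [0, 0, 0, 0, 1],
    [0, 0, 0, 0, 1],
    [0, 0, 0, 0, 1],
    [0, 0, 0, 0, 1],
    [0, 0, 0, 0, 1],
    [0, 0, 0, 0, 1],
    [0, 0, 0, 0, 1],
    [0, 0, 0, 0, 1]
  ]
}}

```text
time: 16.6
tool_pos: [0.5645, -0.0511, 0.2227]
tool_rot: [3.141, 0.0, -0.235]
contact_force: [0.2, 0.5, -6.4]
opening: 0.0134
grip_force: 55.0
```

{"name": "move_arm", "arguments": {
  "rows": [
    [0, 0, 0, 0, 1],
    [0, 0, 0, 0, 1],
    [0, 0, 0, 0, 1],
    [0, 0, 0, 0, 1],
    [0, 0, 0, 0, 1],
    [0, 0, 0, 0, 1],
    [0, 0, 0, 0, 1],
    [0, 0, 0, 0, 1],
    [0, 0, 0, 0, 1],
    [0, 0, 0, 0, 1],
    [0, 0, 0, 0, 1],
    [0, 0, 0, 0, 1]
  ]
}}

```text
time: 17.8
tool_pos: [0.5645, -0.0511, 0.2227]
tool_rot: [3.141, 0.0, -0.235]
contact_force: [-1.3, 0.3, -5.9]
opening: 0.0132
grip_force: 55.0
```

{"name": "move_arm", "arguments": {
  "rows": [
    [0, 0, 0, 0, 1],
    [0, 0, 0, 0, 1],
    [0, 0, 0, 0, 1],
    [0, 0, 0, 0, 1],
    [0, 0, 0, 0, 1],
    [0, 0, 0, 0, 1],
    [0, 0, 0, 0, 1],
    [0, 0, 0, 0, 1],
    [0, 0, 0, 0, 1],
    [0, 0, 0, 0, 1],
    [0, 0, 0, 0, 1],
    [0, 0, 0, 0, 1]
  ]
}}

```text
time: 19.0
tool_pos: [0.5645, -0.0511, 0.2227]
tool_rot: [3.141, -0.0, -0.235]
contact_force: [-0.5, -0.2, -6.1]
opening: 0.0132
grip_force: 55.0
```

Run:
```python
from h import *
S=cam("scene");D=cam("side")
s=lambda u,v:(195+u*190/400,150+v*200/421)
d=lambda u,v:(230+(u-400)/2,140+v/2)
def tri(a,b):
    A=np.zeros((3,3));c=np.zeros(3)
    for o,v in (ray(S,s(*a)),ray(D,d(*b))):
        v=v/np.linalg.norm(v);P=np.eye(3)-np.outer(v,v);A+=P;c+=P@o
    return np.linalg.solve(A,c).round(4)
for a,b in(((370,241),(694,178)),((238,338),(753,247)),((58,181),(527,298))): print(tri(a,b))
print("pan diag",atz(D,d(508,287),.06),atz(D,d(737,362),.06)); o=monitor.observe();print(o["time"],o["contact_force"],o["grip_force"])
```

```text
[ 0.6961 -0.0114  0.1526]
[ 0.6617 -0.1442  0.1539]
[ 0.4521 -0.0934  0.1526]
pan diag [0.5054368  0.03873135 0.06      ] [ 0.62335685 -0.17727229  0.06      ]
19.0 [-0.50286082 -0.16610082 -6.07380701] 54.997122287750244
```

The three rim corners agree in height to 1.3 mm, so the carrier is level, and it is about 2 cm from the pan centre. It has been held for more than 3.5 s, so I'm handing in.

```bash
python3 -c "
from cell import workorder
print(workorder.hand_in())"
```

```text
the job is handed in; nothing more can be done
None
```

The job is handed in, with no verdict returned: the dropper bottle stands released on the cork mat, and the loaded carrier was held level and still about 8 cm above the pan for over 3.5 s and is still held there.

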